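# Rock the tight tube block out of the dry-block heater

## Robot

A 6-joint arm with a two-finger parallel gripper is mounted at the origin on a cart in front of the work surface, level with it; the furniture and walls round the work are solid. World frame = base frame: x ahead of the robot, y to its left, z up, the work surface at z = 0. Lengths are in mm, angles in rad, forces in N, time in s.
With the tool pointing down it reaches from about 375 to 975 mm from the base axis. Payload 3.8 kg.
Tool frame: the origin (TCP) lies midway between the tips of the shut fingers; the grasp point (between the pads) lies 19 mm behind it (ctrl.grip_depth is the distance from the TCP to the grasp point, in mm); z points along the fingers, y is the line along which they close (so a half turn about z gives the same grasp; the last joint's range is limited). The gripper opens to 85 mm and grips with 20 to 120 N. Pads are 22 mm wide; open, the fingers measure 114 mm over their backs; the gripper's body (76 mm by 85 mm) begins 54 mm behind the grasp point. The pads swing forward as they close: fully open they stand 13 mm farther back than shut.
Start: joints at [1.203, 0.264, 1.604, -0, 1.274, -0.037], TCP at [219.237, 638.399, 231.28] pointing down, gripper open.
Joint ranges: [-2.63, 2.63], [-0.94, 2.18], [0.31, 2.57], [-1.31, 4.45], [0, 2.66], [-2.55, 2.55]. Speed limits (rad/s): [2.57, 2.57, 3.14, 3.14, 3.14, 3.14].

## Interface

Orientations are given as a unit quaternion [x, y, z, w].
In Python, from rig import ctrl, snapshot, camera_params gives the robot as it stands. The module is installed in compiled form; this text tells all that it offers.
- The arm moves only by the shell command python3 -m handwheel 'ROWS' [FORCE]. ROWS is JSON, a list of rows, each a list of 5 numbers: the shift along the tool's x, y, z in cm, then the turn about the tool's z in rad, then the finger opening in cm, from 0 to 8.54. A call has 1 to 20 rows; each row shifts and turns the commanded pose from where the row before left it, along the tool's axes as they then stand; what a row does not reach is not made up. A row lasts 1/10 s, in which the tool goes at most 50 mm and 8.59 degrees, less where a joint would pass 70% of its speed; a pose out of reach is approached as far as the arm can. A call is refused whole if a number of a shift passes 5 or a number of a turn 0.15, either way. A call with a gripper value outside its range is refused whole. The fingers move at their own pace and stop on an object; FORCE is the grip in N (left out, the last holds). Time passes only in rows, so rows that do not move let the fingers close. It gives the time, the measured TCP pose, the force, the opening and the grip force at its end, in the units of the state.
- ctrl.get_state(): the state, without advancing time (a new reading comes with each control period).
- snapshot(name): name is "side" or "top"; returns the picture (420x560x3 uint8, red, green, blue); there is no depth.
- camera_params(name): a dict with "K" (3x3 intrinsics, pixels), "dist_coeffs" ([k1, k2, p1, p2, k3] as OpenCV has them; the pictures are not rectified), "rvec" (rotation vector, rad) and "tvec" (3), from world to camera coordinates, as OpenCV has them. Camera axes: x right, y down, z forward; pixel columns grow to the right and rows downward; lengths in mm; the calibration is good to about 2 mm. A picture is of the moment at which its call begins. camera_params takes no time and is no camera call.
- ctrl.sign_off(): hands the job in; it is judged then, once.
The state is a dict: "time_s": time; "qpos": joint angles; "qvel": joint speeds; "tau": joint torques, N m; "tool_pos": TCP position; "orientation": TCP orientation; "wrist_force": force on the tool from outside, world axes, zero at the start; "ft_torque": the same for the moment, N m; "gripper_width": finger opening in mm; "grip_force": force on a finger pad.
Only numpy, scipy, OpenCV 4.12 (cv2) and the standard library are available. Lean on these libraries where they do the work, as an engineer would, in place of code of your own. Each camera call takes 0.05 s, during which the arm holds its last target. There are 200 camera calls.

## Task

The tube block of the dry-block heater is due to be changed for the spare one, but two contact springs in the well hold it so tightly that a straight pull would bring the whole heater up with it. Lift the clear cover off by its knob and stand it on the worktop, then take the block by its handle and rock it left, right, left, right, leaning it a good 5 degrees over each way, until the springs let go of it. Finish while holding the block level by its handle, just clear above its well (a finger's breadth or two), with the heater still standing where it was and the other things left alone.

Things in the scene. Friction and masses are not known exactly. Their poses are not given: they have to be found in the camera images.
- heater: Light grey dry-block heater, 200 (x) x 180 (y) x 85 mm, 4.6 kg, standing loose on the worktop on four rubber feet. Origin under the feet, on the well's axis; x points from the front panel (display, switch) to the back, y to the left seen from the front, z up. The housing spans x -115 to +85 mm; its flat deck is 80 mm up. A straight pull on the block above about 45 N lifts it off the worktop.
- well_mouth (a point): Centre of the mouth of the heater's well, 85 mm above the worktop, level with the top of the steel collar (106 x 100 mm, 5 mm above the deck). The well is 80 (x) x 77 (y) mm and 39 mm deep, floor 46 mm above the worktop. The block has 3.5 mm of play to the left and right wall and can lean about 0.13 rad each way in it.
- left_contact (a point): Where the left contact spring, a rounded steel bow in the well's left wall, touches the seated block: 35 mm left (+y) of the well's axis, 64 mm above the worktop. It presses with about 40 N and holds with about 25 N of friction. Turned about the other contact, this side slides up at about 1.8 N m. The block is free once it has risen 18 mm.
- right_contact (a point): The same for the right contact spring: 35 mm right (-y) of the well's axis, 64 mm above the worktop. Each lean of 0.1 rad to the left about the left contact lifts the right side by about 7 mm, and the other way round, so three or four full swings walk the block out of the springs.
- block: Aluminium tube block in the heater's well, 76 (x) x 70 (y) x 42 mm, about 0.5 kg, with six bores of 17.5 mm and a bail handle. Origin at the centre of its underside; seated, that lies on the well's floor, 46 mm above the worktop, on the well's axis, axes along the heater's (within 1.5 degrees). Its top then stands 3 mm above the collar.
- block_handle (a point): Centre of the block's handle bar, 87 mm above the block's underside and 45 mm above its top. The bar is black, 12 mm thick (y), 16 mm tall and 78 mm long, and runs along the block's x; two 8 mm posts at 33 mm to either side carry it, so the middle 55 mm are free.
- cover: Clear plastic cover, an open-bottomed box 120 (x) x 112 (y) x 86 mm with 3 mm walls, 0.18 kg, standing on the heater's deck over the block and round the collar, with 4 mm of play. Origin at the centre of its lower edge, 80 mm above the worktop at the start; axes along those of the heater (within 2 degrees). To pass the block's handle it must be lifted by 65 mm or more.
- cover_knob (a point): Grip point of the cover's black round knob (25 mm across), on the cover's axis, 104 mm above its lower edge; the gripped part reaches from 97 to 112 mm above that edge.
- spare_block: Spare tube block of the same size with the same handle but four wide bores of 24 mm, standing by itself on the worktop at the left; leave it alone. Origin at the centre of its underside.
- timer: White bench timer, 58 x 68 x 19 mm, lying on the worktop at the left; leave it alone. Origin at the centre of its underside.
- flask: Small glass conical flask, 65 mm across and 108 mm tall, standing to the right of the heater; leave it alone. Origin at the centre of its underside.
- dropper_bottle: Brown dropper bottle, 50 mm across and 97 mm tall, standing to the right of and behind the heater; leave it alone. Origin at the centre of its underside.

How it is judged (in metres and radians):
On the way, in this order (a step that is already met when the one before it is completed fails the run):
1. the cover stands upright on the worktop, let go (height (world z) of cover below 0.012 m and angle between cover's own z axis and vertical below 0.08 rad and contact force between the fingers and cover below 0.5 N), for 0.2 s.
2. the block leans to the left (2.3 degrees or more against the heater) while still in the springs (angle between the z axis of block and the z axis of heater, either way round above 0.04 rad and y of block_handle in the frame of heater above 0.002 m and z of block in the frame of heater below 0.066 m), for 0.04 s.
3. the block leans to the right (2.3 degrees or more against the heater) while still in the well (angle between the z axis of block and the z axis of heater, either way round above 0.04 rad and y of block_handle in the frame of heater below -0.002 m and z of block in the frame of heater below 0.078 m), for 0.04 s.
At the end, for the whole second after the job is handed in: Block held still by the fingers alone, level within 0.15 rad, underside 3 to 60 mm above the well's mouth and within 40 mm of its axis, not touching the heater; heater flat on the worktop within 50 mm of its first place; cover upright on the worktop (z of block in the frame of heater between 0.088 and 0.145 m and horizontal distance between block and heater below 0.04 m and angle between block's own z axis and vertical below 0.15 rad and contact force between block and heater below 0.3 N and contact force between the fingers and block above 2 N and linear speed of each of block, cover below 0.02 m/s and height (world z) of heater below 0.005 m and angle between heater's own z axis and vertical below 0.03 rad and distance of heater from where it was at the start of the episode below 0.05 m and height (world z) of cover below 0.012 m and angle between cover's own z axis and vertical below 0.08 rad); the arm keeps its last pose, push and grip.
It fails at once if the heater is lifted or tipped off the worktop (height (world z) of heater above 0.012 m or angle between heater's own z axis and vertical above 0.08 rad).
It fails at once if a bystander (spare block, timer, flask, dropper bottle) is shifted by more than 30 mm (distance of any of spare_block, timer, flask, dropper_bottle from where it was at the start of the episode above 0.03 m).
It also fails if it takes over 51 s, if anything falls off the work surface, if the arm or the gripper's body presses on something with over 40 N, if the wrist force passes 120 N, or if a joint passes its speed limit or range.

## Working session

There is one attempt and no reset: what is moved stays moved. The work goes in short steps, Python scripts to look and compute and a shell command to move; the robot and the scene stay as the last step left them, time stands still between calls to the robot, and variables do not carry over. Pictures are saved under pics/ and viewed, at most 10 in all, crops included, and the job is handed in when it is done.

```bash
mkdir -p pics
python3 - <<'E'
from rig import ctrl,snapshot,camera_params
import cv2
for n in("top","side"):
    cv2.imwrite(f"pics/{n}0.png",snapshot(n)[:,:,::-1]); p=camera_params(n); print(n,p)
print(ctrl.get_state(),ctrl.grip_depth)
E
```

```text
top {'K': array([[404.67523192,   0.        , 275.77113901],
       [  0.        , 404.67523192, 204.72834386],
       [  0.        ,   0.        ,   1.        ]]), 'dist_coeffs': array([-0.10859682,  0.        ,  0.        ,  0.        ,  0.        ]), 'rvec': array([ 2.13148626, -2.17473276,  0.10845227]), 'tvec': array([  24.68310746,  561.19034319, 1046.48819404])}
side {'K': array([[421.90092291,   0.        , 277.40228632],
       [  0.        , 421.90092291, 215.91210488],
       [  0.        ,   0.        ,   1.        ]]), 'dist_coeffs': array([-0.1130085,  0.       ,  0.       ,  0.       ,  0.       ]), 'rvec': array([ 2.06861169, -1.30076566,  0.52403858]), 'tvec': array([-249.0928211 ,  425.09142988, 1144.11148727])}
{'time_s': 0.1, 'qpos': array([ 1.20308301e+00,  2.64670810e-01,  1.60526775e+00, -2.13590590e-05,
        1.27371960e+00, -3.69091532e-02]), 'qvel': array([-0.00058056, -0.00196772, -0.00363396,  0.00091998, -0.00228404,
        0.00089325]), 'tau': array([ 6.95734252e-04, -5.16703928e+01, -3.68594456e+01, -2.45939606e-05,
        6.20408086e-03, -8.60298627e-06]), 'tool_pos': array([219.01168371, 637.76127598, 230.07488956]), 'orientation': array([ 1.64645754e-01,  9.86352224e-01, -1.01373924e-03, -1.97514497e-04]), 'wrist_force': array([-0.18900382, -0.24358986,  0.18426535]), 'ft_torque': array([-0.03542315, -0.0016793 , -0.02227256]), 'grip_force': 0.0, 'gripper_width': 85.42878045413653} 18.700000000000003
```

View pics/top0.png

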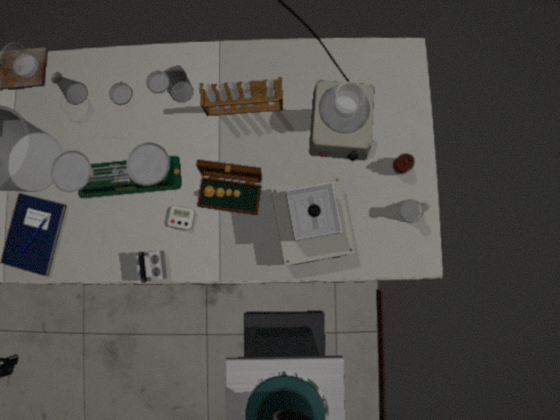

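View pics/side0.png

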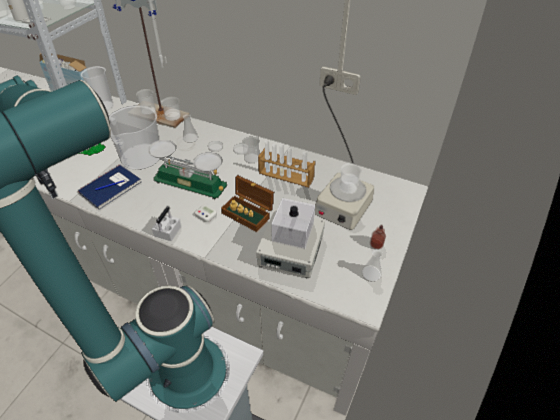

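The top view shows the cover's black knob at about (314,211) and the heater deck at about (280–353, 182–265). The spare block is at (150,265), the timer at (180,217) and the flask at (410,210). In the side view the knob is at (294,210). The worktop to the left of and in front of the heater, around (235,247), is free for the cover.

```bash
cat > h.py <<'E'
import numpy as np,cv2
from rig import ctrl,snapshot,camera_params
def ray(n,uv):
    p=camera_params(n);R=cv2.Rodrigues(p["rvec"])[0]
    q=cv2.undistortPoints(np.array([[uv]],float),p["K"],p["dist_coeffs"])[0,0]
    d=R.T@np.array([q[0],q[1],1]);return -R.T@p["tvec"],d/np.linalg.norm(d)
def plane(n,uv,z):
    c,d=ray(n,uv);return c+d*(z-c[2])/d[2]
def tri(a,b):
    (c1,d1),(c2,d2)=ray("top",a),ray("side",b)
    s=np.linalg.lstsq(np.c_[d1,-d2],c2-c1,rcond=None)[0];x,y=c1+d1*s[0],c2+d2*s[1]
    return (x+y)/2,np.linalg.norm(x-y)
def blob(img,win,f):
    x0,y0,x1,y1=win;m=f(img[y0:y1,x0:x1].astype(int)).astype(np.uint8)
    n,l,s,c=cv2.connectedComponentsWithStats(m);i=1+np.argmax(s[1:,4]);return c[i]+[x0,y0],s[i]
E
python3 - <<'E'
from h import *
T=cv2.imread("pics/top0.png");S=cv2.imread("pics/side0.png")
dk=lambda a:a.max(2)<45
a,sa=blob(T,(300,198,328,224),dk);b,sb=blob(S,(284,202,304,220),dk)
print(a,sa,b,sb,tri(a,b),plane("top",a,184))
for uv in[(220,247),(228,245),(235,247),(200,213),(260,213),(230,283),(163,275),(150,265),(193,225)]:print(uv,plane("top",uv,0).round())
for f in[(270,170,365,275)]:
    x0,y0,x1,y1=f;cv2.imwrite("pics/c1.png",cv2.resize(np.clip(T[y0:y1,x0:x1]*1.5,0,255).astype(np.uint8),None,fx=5.5,fy=5.5,interpolation=cv2.INTER_CUBIC))
E
```

```text
[313.68468468 210.24324324] [  8   7  12  12 111] [293.43859649 211.33333333] [ 6  5  8  9 57] (array([530.80084068, -76.78951918, 170.99574366]), np.float64(0.8808465077737402)) [529.25259672 -75.38496117 184.        ]
(220, 247) [452. 169.   0.]
(228, 245) [458. 146.   0.]
(235, 247) [452. 127.   0.]
(200, 213) [547. 224.   0.]
(260, 213) [544.  58.   0.]
(230, 283) [355. 142.   0.]
(163, 275) [378. 327.   0.]
(150, 265) [406. 363.   0.]
(193, 225) [514. 243.   0.]
```

View pics/c1.png

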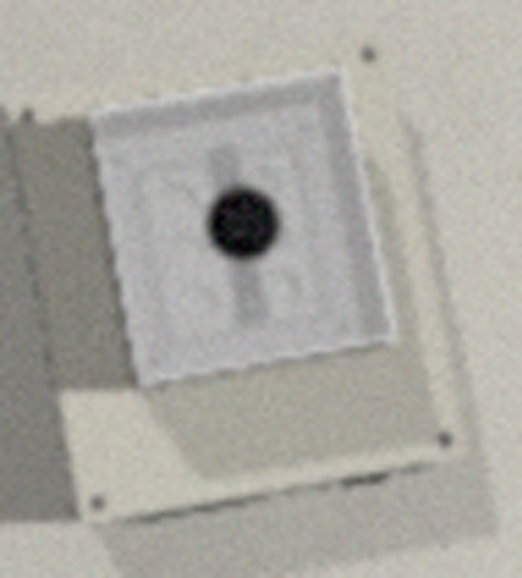

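In the crop, the deck screws are at (369,54), (27,117), (97,502) and (445,439), and the corners of the cover's top are at (95,118), (345,70), (395,338) and (140,385). The knob is at (243,222).

Run:
```python
from h import *
g=lambda p,z:plane("top",(p[0]/5.5+270-.4,p[1]/5.5+170-.4),z)[:2]
W=[g(p,80) for p in[(369,54),(27,117),(97,502),(445,439)]];C=[g(p,166) for p in[(345,70),(95,118),(140,385),(395,338)]]
for n,w in(("screws BR BL FL FR",W),("cover",C)):
    w=np.array(w);x=(w[0]+w[1]-w[2]-w[3]);y=(w[1]+w[2]-w[0]-w[3])
    print(n,w.round(1).tolist(),"c",w.mean(0).round(1),"yaw",np.arctan2(x[1],x[0]),np.arctan2(-y[0],y[1]),"size",np.hypot(*x)/2,np.hypot(*y)/2)
s=ctrl.get_state();R=cv2.Rodrigues(np.eye(3))[0]
from scipy.spatial.transform import Rotation as Ro
M=Ro.from_quat(s["orientation"]).as_matrix();print(M.round(3),s["tool_pos"])
```

```text
screws BR BL FL FR [[618.2, -145.1], [591.8, 15.2], [413.3, -13.4], [438.6, -173.7]] c [515.5 -79.3] yaw 0.1583877168388628 0.15961676165621563 size 181.36394165533156 162.38401328788257
cover [[596.1, -122.7], [577.6, -15.3], [463.7, -31.7], [481.2, -139.8]] c [529.7 -77.4] yaw 0.14543361333074048 0.16539016551466082 size 115.65384235446915 109.21561903313892
[[-0.946  0.325 -0.001]
 [ 0.325  0.946 -0.002]
 [ 0.    -0.002 -1.   ]] [219.01168371 637.76127598 230.07488956]
```

```bash
python3 -m handwheel '[[0,0,-0.5,-0.12,8.5],[0,0,-0.5,-0.13,8.5],[0,0,-0.5,-0.12,8.5],[0,0,0,-0.12,8.5],[-0.6,-2.4,0,0,8.5],[-1.2,-4.6,0,0,8.5],[-1.2,-4.6,0,0,8.5],[-1.2,-4.6,0,0,8.5],[-1.2,-4.6,0,0,8.5],[-1.2,-4.6,0,0,8.5],[-1.2,-4.6,0,0,8.5],[-1.2,-4.6,0,0,8.5],[-1.2,-4.6,0,0,8.5]]' 50
cat > go.py <<'E'
import sys
from h import *
from scipy.spatial.transform import Rotation as Ro
s=ctrl.get_state();M=Ro.from_quat(s["orientation"]).as_matrix()
t=np.array([float(v) for v in sys.argv[1:4]]);print("psi",np.arctan2(-M[0,1],M[1,1]).round(4),"shift cm",(M.T@(t-s["tool_pos"])/10).round(2),"tilt",M[:,2].round(3))
E
python3 go.py 530 -76.5 245
```

```text
time_s: 1.4
tool_pos: [382.1, 265.6, 245.9]
orientation: [-0.08, 0.997, -0.0, -0.0]
wrist_force: [0.9, 0.2, -0.2]
gripper_width: 84.9
grip_force: 0.0
psi 0.1597 shift cm [ -9.16 -36.12   0.1 ] tilt [-0. -0. -1.]
```

```bash
python3 -m handwheel '[[-1.2,-4.6,0,0,8.5],[-1.2,-4.6,0,0,8.5],[-1.2,-4.6,0,0,8.5],[-1.2,-4.6,0,0,8.5],[-1.2,-4.6,0,0,8.5],[-1.2,-4.6,0,0,8.5],[-1,-4.3,0,0,6],[-0.5,-2.3,0,0,6],[0,0,0,0,6],[0,0,0,0,6],[0,0,0,0,6]]'
python3 go.py 530 -76.5 168
```

```text
time_s: 2.5
tool_pos: [521.6, -55.3, 245.9]
orientation: [-0.08, 0.997, 0.0, -0.0]
wrist_force: [0.4, 0.6, -0.4]
gripper_width: 60.0
grip_force: 0.0
psi 0.16 shift cm [-0.5  -2.23  7.79] tilt [-0.001  0.001 -1.   ]
```

```bash
python3 -m handwheel '[[-0.5,-2.2,0,0,6],[0,0,2.5,0,6],[0,0,2.5,0,6],[0,0,1.8,0,6],[0,0,0.9,0,6],[0,0,0,0,6],[0,0,0,0,2],[0,0,0,0,2],[0,0,0,0,2],[0,0,0,0,2],[0,0,0,0,2],[0,0,0,0,2]]' 50
python3 go.py 530 -76.5 168
```

```text
time_s: 3.7
tool_pos: [531.6, -77.0, 170.9]
orientation: [-0.079, 0.997, 0.0, 0.001]
wrist_force: [-0.2, 2.9, 5.8]
gripper_width: 23.1
grip_force: 49.0
psi 0.159 shift cm [0.15 0.07 0.29] tilt [ 0.003  0.001 -1.   ]
```

```bash
python3 -m handwheel '[[0,0,-0.5,0,2],[0,0,-1.5,0,2],[0,0,-2.5,0,2],[0,0,-2.5,0,2],[0,0,-2.5,0,2],[0,0,-1,0,2],[0,0,0,0,2]]'
python3 go.py 455 140 271;python3 - <<'E'
from h import *
I=np.hstack([snapshot("top")[150:300,200:400],snapshot("side")[150:300,190:390]])
cv2.imwrite("pics/c2.png",cv2.resize(I[:,:,::-1],None,fx=2,fy=2))
E
```

```text
time_s: 4.4
tool_pos: [531.8, -77.7, 276.7]
orientation: [-0.079, 0.997, -0.001, 0.002]
wrist_force: [-0.1, 0.7, -1.6]
gripper_width: 23.2
grip_force: 49.1
psi 0.159 shift cm [ 4.14 22.71  0.51] tilt [ 0.004 -0.001 -1.   ]
```

View pics/c2.png

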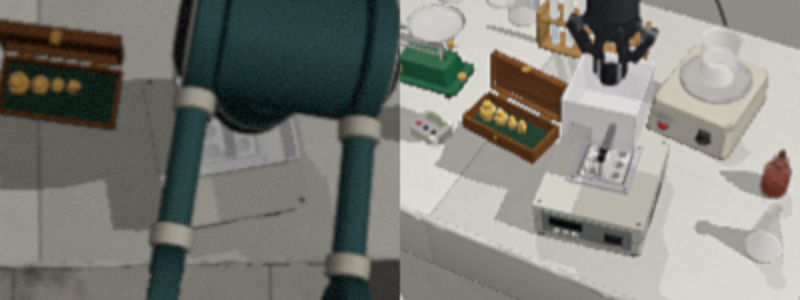

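The cover is in the gripper, clear of the block's handle in the side view. I'll carry it to the free spot at front left.

```bash
python3 -m handwheel '[[0.2,1,0,0,2],[0.4,2,0,0,2],[0.6,3,0,0,2],[0.6,3.5,0,0,2],[0.6,3.5,0,0,2],[0.6,3.5,0,0,2],[0.5,3,0,0,2],[0.4,2,0,0,2],[0.2,1.2,0,0,2],[0,0,1,0,2],[0,0,2,0,2],[0,0,3,0,2],[0,0,3,0,2],[0,0,3,0,2],[0,0,3,0,2],[0,0,1.5,0,2],[0,0,0.7,0,2],[0,0,0,0,2]]'
python3 go.py 455 140 91
```

```text
time_s: 6.3
tool_pos: [453.1, 139.3, 100.5]
orientation: [-0.079, 0.997, -0.0, -0.002]
wrist_force: [-0.2, 0.8, -1.3]
gripper_width: 22.7
grip_force: 49.3
psi 0.1583 shift cm [-0.21  0.04  0.95] tilt [-0.003 -0.001 -1.   ]
```

```bash
python3 -m handwheel '[[0,0,0.3,0,2],[0,0,0.3,0,2],[0,0,0.2,0,2],[0,0,0.1,0,2],[0,0,0,0,2]]'
python3 go.py 455 140 91
```

```text
time_s: 6.8
tool_pos: [454.3, 140.4, 93.5]
orientation: [-0.08, 0.997, 0.0, 0.0]
wrist_force: [-0.5, -0.1, -1.5]
gripper_width: 22.9
grip_force: 49.3
psi 0.1593 shift cm [-0.07 -0.05  0.25] tilt [ 0.  0. -1.]
```

```bash
python3 -m handwheel '[[0,0,0.15,0,2],[0,0,0.15,0,2],[0,0,0,0,2]]'
python3 go.py 455 140 91
```

```text
time_s: 7.1
tool_pos: [454.3, 140.8, 91.0]
orientation: [-0.079, 0.997, 0.0, 0.0]
wrist_force: [-1.9, 1.6, 3.4]
gripper_width: 23.2
grip_force: 49.7
psi 0.1591 shift cm [-0.05 -0.09 -0.  ] tilt [ 0.     0.001 -1.   ]
```

The wrist force has gone from -1.5 to +3.4 N, so the cover is on the worktop. Now I'll let go and rise.

```bash
python3 -m handwheel '[[0,0,0.05,0,6],[0,0,0,0,6],[0,0,0,0,6],[0,0,0,0,6],[0,0,0,0,6],[0,0,-1,0,6],[0,0,-2.5,0,6],[0,0,-4,0,6],[0,0,-4,0,6],[0,0,-3,0,6],[0,0,-0.5,0,6],[0,0,0,0,6],[0,0,0,0,6]]'
python3 - <<'E'
from h import *
T=snapshot("top")
cv2.imwrite("pics/c3.png",cv2.resize(T[175:285,200:365,::-1],None,fx=4.8,fy=4.8,interpolation=cv2.INTER_CUBIC))
cv2.imwrite("pics/c3s.png",cv2.resize(snapshot("side")[170:290,210:370,::-1],None,fx=5,fy=5,interpolation=cv2.INTER_CUBIC))
E
```

```text
time_s: 8.4
tool_pos: [453.3, 140.1, 238.6]
orientation: [-0.08, 0.997, -0.0, -0.001]
wrist_force: [0.8, -0.5, -0.5]
gripper_width: 60.1
grip_force: 0.0
```

View pics/c3.png

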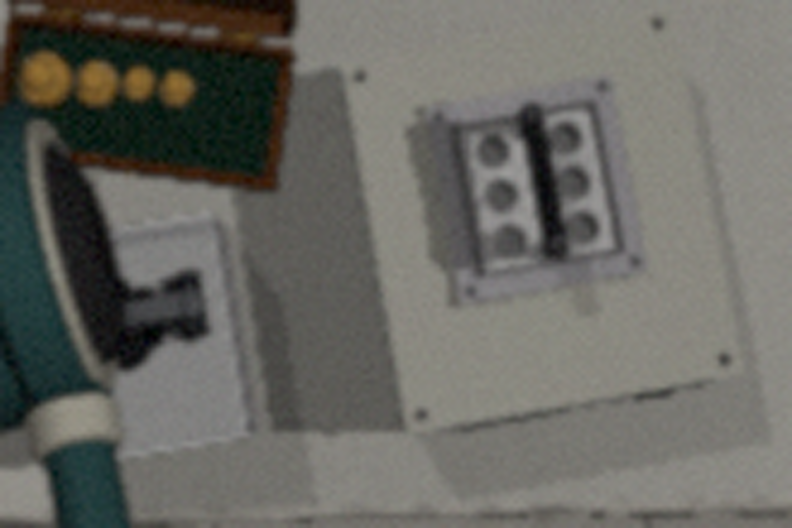

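View pics/c3s.png

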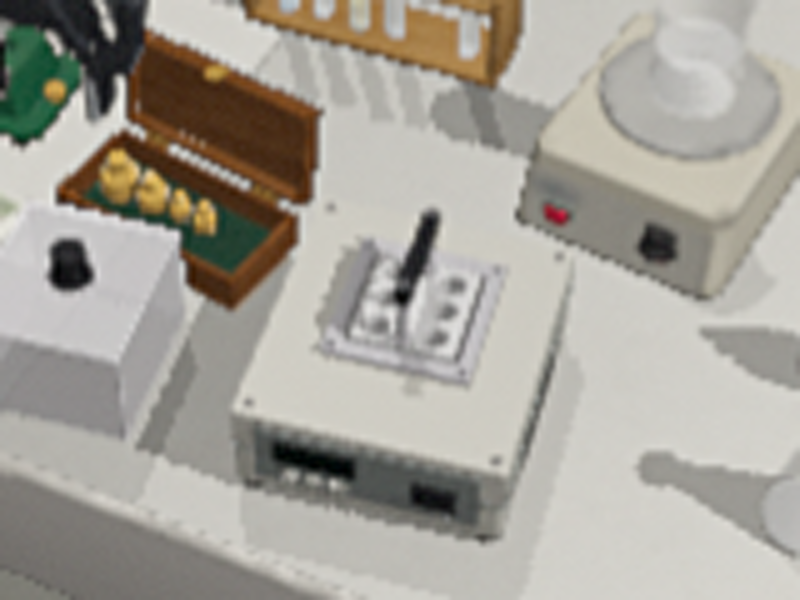

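The cover is upright and released. In the top crop the block's bar runs from (532,108) to (556,255), and the collar screws are at (437,115), (603,88), (635,262) and (472,290).

```bash
python3 - <<'E'
from h import *
g=lambda p,z:plane("top",(p[0]/4.8+200-.4,p[1]/4.8+175-.4),z)[:2]
b=np.array([g((532,106),141),g((556,257),141)]);d=b[0]-b[1];print("bar",b.mean(0),np.hypot(*d),np.arctan2(d[1],d[0]))
c=np.array([g(p,85) for p in[(437,115),(603,88),(635,262),(472,290)]]);print("collar",c.mean(0))
w=np.array([g(p,80) for p in[(657,23),(360,76),(420,414),(725,359)]]);print("deck",w.mean(0)+15*np.array([.987,.158]))
E
python3 go.py 531 -76.5 172
```

```text
bar [528.6295872 -76.7976063] 76.4724968066017 0.12775217616929185
collar [530.3555959 -77.1846824]
deck [530.62878538 -76.81456715]
psi 0.1591 shift cm [ -4.31 -22.61   6.57] tilt [-0.004 -0.001 -1.   ]
```

```bash
python3 -m handwheel '[[-0.4,-1.8,0,0.015,6],[-0.8,-4.2,0,0,6],[-0.8,-4.2,0,0,6],[-0.8,-4.2,0,0,6],[-0.8,-4.2,0,0,6],[-0.5,-3,0,0,5],[-0.2,-1,0,0,5],[0,0,1.5,0,5],[0,0,2.5,0,5],[0,0,2.5,0,5],[0,0,2,0,5],[0,0,1,0,5],[0,0,0,0,5],[0,0,0,0,5]]' 40
python3 go.py 530.5 -77 114
```

```text
time_s: 9.9
tool_pos: [529.4, -76.2, 144.8]
orientation: [-0.073, 0.997, 0.0, -0.0]
wrist_force: [-0.3, -0.1, 0.8]
gripper_width: 50.0
grip_force: 0.0
psi 0.1451 shift cm [-0.1  -0.09  3.08] tilt [-0.  0. -1.]
```

```bash
python3 -m handwheel '[[-0.1,-0.1,1,0,4],[0,0,1.3,0,4],[0,0,0.8,0,4],[0,0,0,0,4],[0,0,0,0,2],[0,0,0,0,0.8],[0,0,0,0,0.8],[0,0,0,0,0.8],[0,0,0,0,0.8],[0,0,0,0,0.8]]' 40
python3 go.py 530.5 -77 114
```

```text
time_s: 10.9
tool_pos: [530.7, -77.4, 114.1]
orientation: [-0.072, 0.997, 0.0, 0.0]
wrist_force: [-0.8, 4.7, 2.7]
gripper_width: 11.3
grip_force: 40.2
psi 0.1444 shift cm [0.02 0.04 0.01] tilt [ 0.     0.001 -1.   ]
```

```bash
cat > rel.py <<'E'
from h import *
s=ctrl.get_state();d=s["tool_pos"]-[530.7,-77.4,114.1];c,n=np.cos(.155),np.sin(.155);f=s["wrist_force"]
print("t",s["time_s"],"heater-frame d",np.round([c*d[0]+n*d[1],-n*d[0]+c*d[1],d[2]],1),"F",np.round([c*f[0]+n*f[1],-n*f[0]+c*f[1],f[2]],1),"torque",s["ft_torque"].round(2),"w",round(s["gripper_width"],1),"ori",s["orientation"].round(3))
E
python3 -m handwheel '[[0,0.15,-0.08,0,0.8],[0,0.2,-0.1,0,0.8],[0,0,0,0,0.8]]' >/dev/null; python3 rel.py
python3 -m handwheel '[[0,0.15,-0.08,0,0.8],[0,0.2,-0.1,0,0.8],[0,0,0,0,0.8]]' >/dev/null; python3 rel.py
```

```text
t 11.2 heater-frame d [-0.1  1.2  0.2] F [  3.7  -4.9 -11.1] torque [-0.79 -0.83  0.36] w 11.2 ori [-0.072  0.997 -0.002  0.   ]
t 11.5 heater-frame d [-0.5  3.2  0.8] F [  5.7 -10.8 -18.4] torque [-1.85 -1.25  0.36] w 11.2 ori [-0.073  0.997 -0.003  0.   ]
```

```bash
python3 -m handwheel '[[0,0.3,0,0,0.8],[0,0.3,0,0,0.8],[0,0,0,0,0.8]]' >/dev/null; python3 rel.py
python3 -m handwheel '[[0,0.3,0,0,0.8],[0,0.3,0,0,0.8],[0,0,0,0,0.8]]' >/dev/null; python3 rel.py
```

```text
t 11.8 heater-frame d [-0.4  6.3  1.7] F [  3.3 -20.6 -15.4] torque [-3.44 -1.04  0.27] w 11.0 ori [-0.073  0.997 -0.006  0.   ]
t 12.1 heater-frame d [-0.7 12.3  1.6] F [  1.6 -20.9 -14.3] torque [-3.4  -0.88  0.29] w 11.3 ori [-0.073  0.997 -0.006  0.   ]
```

Run:
```python
from h import *
cv2.imwrite("pics/c4.png",cv2.resize(snapshot("side")[170:290,210:370,::-1],None,fx=5,fy=5,interpolation=cv2.INTER_CUBIC))
```

```text
(no output)
```

View pics/c4.png

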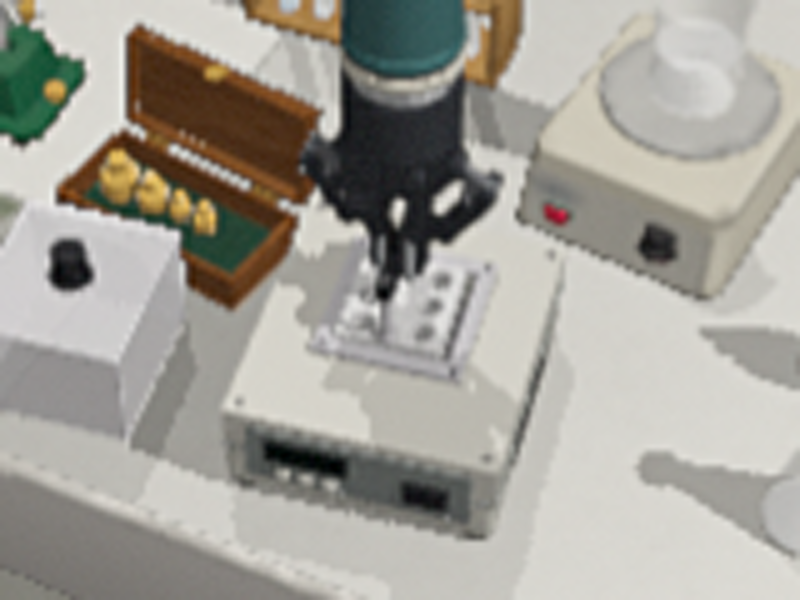

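The heater's screws have moved from (248,402) to (239,402) and from (560,257) to (551,254), so the heater has slid a little. I'll work out how far to tell lean from slide.

```bash
python3 - <<'E'
from h import *
g=lambda p:plane("side",(p[0]/5+210-.4,p[1]/5+170-.4),80)[:2]
c,n=np.cos(.157),np.sin(.157)
for a,b in[((248,402),(239,402)),((560,257),(551,254)),((497,461),(487,457))]:
    d=g(b)-g(a);print((c*d[0]+n*d[1]).round(1),(-n*d[0]+c*d[1]).round(1))
E
python3 -m handwheel '[[0,0,-0.3,0,0.8],[0,0,-0.3,0,0.8],[0,0,0,0,0.8]]' >/dev/null; python3 rel.py
```

```text
-1.6 5.5
1.0 6.5
1.3 6.7
t 12.45 heater-frame d [-5.3 18.2  1.9] F [  2.9  -4.4 -32.1] torque [-0.94 -0.97  0.42] w 11.3 ori [-0.072  0.997 -0.    -0.005]
```

Pulling up unloads the heater and lets it slide. From here I'll track it numerically by matching the front panel in the side view, so that I get the lean relative to the heater.

```bash
cat > trk.py <<'E'
from h import *
import rel
S0=cv2.imread("pics/side0.png",0);S=cv2.cvtColor(snapshot("side"),cv2.COLOR_RGB2GRAY)
x0,y0,x1,y1=254,246,322,276;k=8
up=lambda a:cv2.resize(a,None,fx=k,fy=k,interpolation=cv2.INTER_CUBIC)
r=cv2.matchTemplate(up(S[y0-8:y1+8,x0-12:x1+12]),up(S0[y0:y1,x0:x1]),cv2.TM_CCOEFF_NORMED)
_,v,_,l=cv2.minMaxLoc(r);du=np.array([l[0]/k-12,l[1]/k-8])
c,n=np.cos(.157),np.sin(.157);m=np.array([285,262.])
d=(plane("side",m+du,55)-plane("side",m,55))
h=np.array([c*d[0]+n*d[1],-n*d[0]+c*d[1]])
t=ctrl.get_state()["tool_pos"]-[530.7,-77.4,114.1];ty=-n*t[0]+c*t[1]
print("heater moved",h.round(1),"score",round(v,2),"rel y",(ty-h[1]).round(1))
E
python3 trk.py
python3 -m handwheel '[[0,-0.1,0.2,0,0.8],[0,-0.2,0.2,0,0.8],[0,0,0,0,0.8]]' >/dev/null; python3 trk.py
```

```text
t 12.45 heater-frame d [-5.3 18.2  1.9] F [  2.9  -4.4 -32.1] torque [-0.94 -0.97  0.42] w 11.3 ori [-0.072  0.997 -0.    -0.005]
heater moved [-4.6 13.5] score 0.98 rel y 4.7
t 12.8 heater-frame d [-4.5 17.   1.8] F [ -5.6   3.4 -18.8] torque [-0.16  0.59  0.32] w 11.6 ori [-0.072  0.997  0.001 -0.005]
heater moved [-4.6 13.5] score 0.98 rel y 3.5
```

```bash
python3 -m handwheel '[[0,-0.3,0.1,0,0.8],[0,-0.3,0.1,0,0.8],[0,-0.2,0,0,0.8],[0,0,0,0,0.8]]' >/dev/null; python3 trk.py
python3 -m handwheel '[[0,-0.2,0,0,0.8],[0,-0.2,0,0,0.8],[0,0,0,0,0.8]]' >/dev/null; python3 trk.py
```

```text
t 13.25 heater-frame d [-3.5 12.7  2.3] F [-6.3 17.  -4.9] torque [2.3  1.53 0.41] w 11.3 ori [-0.071  0.997  0.005 -0.004]
heater moved [-4.6 13.5] score 0.98 rel y -0.8
t 13.6 heater-frame d [-2.9 10.   3.4] F [-7.2 19.8  2.2] torque [3.33 1.88 0.38] w 11.1 ori [-0.071  0.997  0.006 -0.004]
heater moved [-4.6 13.5] score 0.98 rel y -3.5
```

```bash
python3 -m handwheel '[[0.1,-0.2,-0.1,0,0.8],[0.1,-0.2,-0.1,0,0.8],[0,-0.1,0,0,0.8],[0,0,0,0,0.8]]' >/dev/null; python3 trk.py
python3 -m handwheel '[[0,-0.15,-0.1,0,0.8],[0,-0.15,-0.1,0,0.8],[0,0,0,0,0.8]]' >/dev/null; python3 trk.py
```

```text
t 14.05 heater-frame d [-3.8  7.1  4.3] F [ 0.3 27.2 -5.2] torque [4.53 0.73 0.17] w 11.5 ori [-0.07   0.997  0.008 -0.003]
heater moved [-4.3 12.8] score 0.98 rel y -5.6
t 14.4 heater-frame d [-4.3  2.5  4.5] F [  2.   19.  -17.1] torque [ 3.41  0.07 -0.24] w 11.3 ori [-0.07   0.997  0.006 -0.003]
heater moved [-4.6  8.6] score 0.98 rel y -6.1
```

```bash
python3 -m handwheel '[[0,0.4,0.1,0,0.8],[0,0.4,0.1,0,0.8],[0,0.4,0,0,0.8],[0,0,0,0,0.8]]' >/dev/null; python3 trk.py
python3 -m handwheel '[[0,0.3,-0.05,0,0.8],[0,0.3,-0.1,0,0.8],[0,0,-0.05,0,0.8],[0,0,0,0,0.8]]' >/dev/null; python3 trk.py
```

```text
t 14.85 heater-frame d [-3.5  6.6  4.7] F [ -3.7  -4.9 -13.7] torque [-0.27  0.52 -0.18] w 11.4 ori [-0.072  0.997 -0.001 -0.001]
heater moved [-4.6  8.6] score 0.98 rel y -2.0
t 15.3 heater-frame d [-3.5 10.2  6. ] F [ -1.9 -11.2 -18.2] torque [-1.95  0.14 -0.16] w 11.4 ori [-0.072  0.997 -0.003 -0.001]
heater moved [-4.6  8.6] score 0.98 rel y 1.6
```

```bash
python3 -m handwheel '[[0,0.25,0,0,0.8],[0,0.25,0,0,0.8],[0,0,0,0,0.8]]' >/dev/null; python3 trk.py
python3 -m handwheel '[[0,0.2,0,0,0.8],[0,0.2,0,0,0.8],[0,0,0,0,0.8]]' >/dev/null; python3 trk.py
```

```text
t 15.65 heater-frame d [-3.1 13.2  7.2] F [ -3.9 -16.2 -14.5] torque [-3.1   0.34 -0.07] w 11.5 ori [-0.073  0.997 -0.005 -0.001]
heater moved [-4.6  8.6] score 0.98 rel y 4.6
t 16.0 heater-frame d [-2.7 15.9  7.5] F [ -4.  -20.7 -13.6] torque [-3.73  0.21 -0.  ] w 11.3 ori [-0.073  0.997 -0.006  0.   ]
heater moved [-4.1 10.4] score 0.98 rel y 5.6
```

```bash
python3 -m handwheel '[[0,0.15,0,0,0.8],[0,0,0,0,0.8],[0,-0.4,0,0,0.8],[0,-0.4,0,0,0.8],[0,-0.4,0,0,0.8],[0,-0.3,-0.1,0,0.8],[0,-0.3,-0.1,0,0.8],[0,0,0,0,0.8]]' >/dev/null; python3 trk.py
python3 -m handwheel '[[0,-0.25,-0.1,0,0.8],[0,-0.25,-0.1,0,0.8],[0,0,0,0,0.8]]' >/dev/null; python3 trk.py
```

```text
t 16.85 heater-frame d [-2.8  9.9  8.4] F [  0.   12.4 -11.1] torque [1.88 0.42 0.21] w 11.4 ori [-0.071  0.997  0.004 -0.001]
heater moved [-4.  11.6] score 0.98 rel y -1.7
t 17.2 heater-frame d [-3.   6.9  9.7] F [  0.6  16.8 -12.8] torque [3.06 0.22 0.12] w 11.1 ori [-0.071  0.997  0.005 -0.002]
heater moved [-4.  11.6] score 0.98 rel y -4.7
```

```bash
python3 -m handwheel '[[0,-0.25,0,0,0.8],[0,-0.2,0,0,0.8],[0,0,0,0,0.8]]' >/dev/null; python3 trk.py
python3 -m handwheel '[[0,0.4,0,0,0.8],[0,0.4,0,0,0.8],[0,0.4,0,0,0.8],[0,0.3,-0.1,0,0.8],[0,0.3,-0.1,0,0.8],[0,0,0,0,0.8]]' >/dev/null; python3 trk.py
python3 -m handwheel '[[0,0.25,-0.1,0,0.8],[0,0.25,-0.1,0,0.8],[0,0,0,0,0.8]]' >/dev/null; python3 trk.py
```

```text
t 17.55 heater-frame d [-2.9  5.2 10.3] F [-0.1 27.7 -9.1] torque [4.67 0.6  0.13] w 11.5 ori [-0.071  0.997  0.008 -0.002]
heater moved [-3.4 11.4] score 0.98 rel y -6.1
t 18.2 heater-frame d [-3.1 12.6 11.2] F [  0.7  -8.2 -24.9] torque [-1.24 -0.4   0.05] w 11.3 ori [-0.072  0.997 -0.002 -0.001]
heater moved [-3.9 11.3] score 0.98 rel y 1.4
t 18.55 heater-frame d [-3.9 17.5 11.9] F [  2.2  -8.6 -30. ] torque [-1.47 -0.67  0.2 ] w 11.3 ori [-0.072  0.997 -0.002 -0.002]
heater moved [-4.3 14.4] score 0.98 rel y 3.1
```

```bash
python3 -m handwheel '[[0,0.1,0.2,0,0.8],[0,0.2,0.2,0,0.8],[0,0.2,0,0,0.8],[0,0,0,0,0.8]]' >/dev/null; python3 trk.py
python3 -m handwheel '[[0,0.2,0,0,0.8],[0,0.2,0,0,0.8],[0,0,0,0,0.8]]' >/dev/null; python3 trk.py
```

```text
t 19.0 heater-frame d [-2.9 19.2 11.8] F [ -6.  -16.5 -13.3] torque [-2.98  0.64  0.19] w 11.0 ori [-0.073  0.997 -0.005 -0.001]
heater moved [-4.3 14.4] score 0.98 rel y 4.8
t 19.35 heater-frame d [-2.6 20.9 12.4] F [ -6.4 -24.4 -12. ] torque [-4.31  0.56  0.07] w 11.3 ori [-0.073  0.997 -0.007  0.   ]
heater moved [-4.3 14.4] score 0.98 rel y 6.5
```

Walking out well (z +12.4). Next come a right swing and another left one.

```bash
python3 -m handwheel '[[0.1,-0.4,0,0,0.8],[0.1,-0.4,0,0,0.8],[0,-0.4,0,0,0.8],[0,-0.4,-0.1,0,0.8],[0,-0.3,-0.1,0,0.8],[0,0,0,0,0.8]]' >/dev/null; python3 trk.py
python3 -m handwheel '[[0,-0.3,0,0,0.8],[0,-0.3,-0.1,0,0.8],[0,0,0,0,0.8]]' >/dev/null; python3 trk.py
python3 -m handwheel '[[0,-0.2,0,0,0.8],[0,-0.2,0,0,0.8],[0,0,0,0,0.8]]' >/dev/null; python3 trk.py
```

```text
t 20.0 heater-frame d [-3.5 13.3 13.4] F [ -0.2  12.2 -11. ] torque [1.99 0.1  0.22] w 10.9 ori [-0.071  0.997  0.004  0.   ]
heater moved [-4.3 14.4] score 0.98 rel y -1.2
t 20.35 heater-frame d [-3.4  9.3 14.8] F [ 0.1 18.6 -6.7] torque [3.3  0.35 0.13] w 11.4 ori [-0.071  0.997  0.005 -0.   ]
heater moved [-4.3 14.4] score 0.98 rel y -5.1
t 20.7 heater-frame d [-3.4  8.5 15.1] F [ 1.2 30.8 -4. ] torque [5.05 0.66 0.21] w 11.2 ori [-0.071  0.997  0.008 -0.   ]
heater moved [-4.3 14.4] score 0.98 rel y -5.8
```

```bash
python3 -m handwheel '[[0,0.5,-0.1,0,0.8],[0,0.5,-0.1,0,0.8],[0,0.4,0,0,0.8],[0,0.4,0,0,0.8],[0,0.3,0,0,0.8],[0,0,0,0,0.8]]' >/dev/null; python3 trk.py
python3 -m handwheel '[[0,0.2,0,0,0.8],[0,0.2,0,0,0.8],[0,0,0,0,0.8]]' >/dev/null; python3 trk.py
```

```text
t 21.35 heater-frame d [-3.7 17.1 16.2] F [  1.3 -12.2 -18.4] torque [-1.92 -0.48  0.06] w 11.5 ori [-0.073  0.997 -0.003  0.001]
heater moved [-4.3 14.4] score 0.98 rel y 2.7
t 21.7 heater-frame d [-3.  20.8 18.5] F [-2.9 -7.8 -7.3] torque [-2.21  0.23  0.05] w 11.3 ori [-0.073  0.997 -0.003  0.001]
heater moved [-4.3 14.4] score 0.98 rel y 6.5
```

```bash
python3 -m handwheel '[[0,-0.4,-0.1,0,0.8],[0,-0.4,-0.1,0,0.8],[0,-0.4,-0.1,0,0.8],[0,-0.2,0,0,0.8],[0,0,0,0,0.8]]' >/dev/null; python3 trk.py
python3 -m handwheel '[[0,-0.2,-0.1,0,0.8],[0,-0.2,-0.1,0,0.8],[0,0,0,0,0.8]]' >/dev/null; python3 trk.py
```

```text
t 22.25 heater-frame d [-2.  12.6 22.5] F [-1.9  9.7  2.2] torque [1.98 0.64 0.07] w 11.0 ori [-0.071  0.997  0.003  0.002]
heater moved [-4.3 14.4] score 0.98 rel y -1.8
t 22.6 heater-frame d [-2.3  9.4 23.9] F [-0.3 10.4 -0. ] torque [2.36 0.48 0.13] w 11.0 ori [-0.071  0.997  0.003  0.002]
heater moved [-4.3 14.4] score 0.98 rel y -5.0
```

```bash
python3 -m handwheel '[[0,0.3,0,0,0.8],[0,0.3,-0.2,0,0.8],[0,0.2,-0.2,0,0.8],[0,0,-0.2,0,0.8],[0,0,0,0,0.8]]' >/dev/null; python3 trk.py
python3 -m handwheel '[[0,0,-0.3,0,0.8],[0,0,-0.3,0,0.8],[0,0,-0.3,0,0.8],[0,0,0,0,0.8]]' 60 >/dev/null; python3 trk.py
```

```text
t 23.15 heater-frame d [-3.2 14.  28.4] F [ 0.1  0.2 -5.7] torque [ 0.   -0.06  0.02] w 11.4 ori [-0.072  0.997 -0.     0.001]
heater moved [-4.3 14.4] score 0.98 rel y -0.3
t 23.6 heater-frame d [-3.5 14.3 37. ] F [ 0.1 -0.1 -5.6] torque [ 0.03 -0.01  0.03] w 10.6 ori [-0.072  0.997 -0.     0.001]
heater moved [-4.3 14.4] score 0.98 rel y -0.0
```

The block is free: the only load left is its weight, 5.6 N. I'll lift it about 32 mm more.

```bash
python3 -m handwheel '[[0,0,-0.6,0,0.8],[0,0,-0.8,0,0.8],[0,0,-0.8,0,0.8],[0,0,-0.7,0,0.8],[0,0,-0.3,0,0.8],[0,0,0,0,0.8],[0,0,0,0,0.8],[0,0,0,0,0.8],[0,0,0,0,0.8],[0,0,0,0,0.8]]' >/dev/null; python3 trk.py
python3 - <<'E'
from h import *
cv2.imwrite("pics/c5.png",cv2.resize(snapshot("side")[150:290,200:380,::-1],None,fx=4,fy=4,interpolation=cv2.INTER_CUBIC))
E
```

```text
t 24.65 heater-frame d [-4.3 14.7 67.9] F [ 0.1 -0.5 -5.3] torque [-0.03  0.01  0.02] w 11.1 ori [-0.072  0.997  0.    -0.   ]
heater moved [-4.3 14.4] score 0.98 rel y 0.2
```

View pics/c5.png

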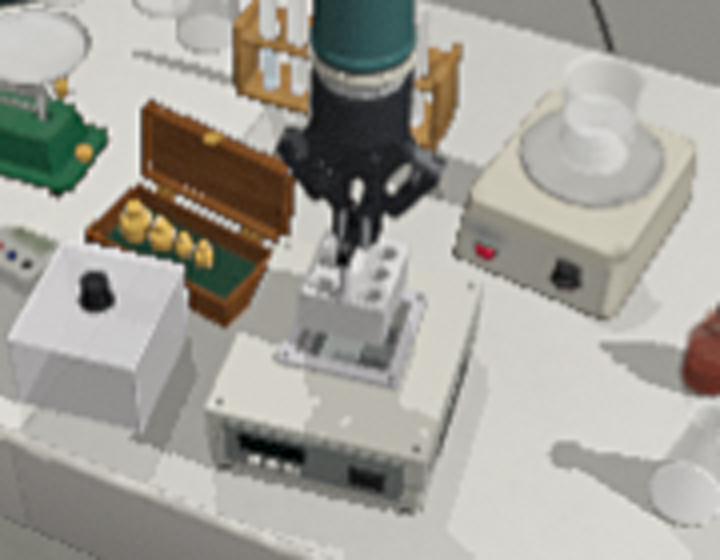

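The block hangs level above its open well, at about (350,290) in the crop. The heater is flat and about 15 mm from its first place, and the cover is upright at (100,330).

```bash
python3 -c "
from rig import ctrl
print(ctrl.sign_off())"
```

```text
the job is handed in; nothing more can be done
None
```

I handed the job in at about 25 s: the cover stands upright on the worktop, the block was rocked free and is held level about 27 mm above the well's mouth, the heater slid about 15 mm but stands flat, and nothing else was touched; the sign-off gave no verdict.

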